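# Lock the detector housing and offer up its cover plate

## Task

Get the detector housing ready to be screwed shut: first turn the red lock knob clockwise past its click, fully home. Then pick up the aluminium cover plate by its handle and hold it still and level about 15 mm above the housing, touching nothing of it, with the plate's four holes centred over the four threaded holes so that a colleague can drop in the screws (the plate may go either way round). Finish while still holding it there, and leave the other things on the bench where they are.

Things in the scene. Friction and masses are not known exactly. Their poses are not given: they have to be found in the camera images.
- housing: open blue detector housing fixed to the bench: shell 100 mm (its x) by 150 mm (its y); rim and four brass corner bosses, each with an 8 mm threaded hole facing up, 60 mm above the bench. A 110 mm wide, 10 mm thick foot reaches 105 mm beyond the shell on its -x side and carries the red lock knob, axis 110 mm from the housing's centre. Origin: under the shell's centre, at bench height; z up.
- lock_knob (a joint): angle of the red lock knob in rad: 0 unlocked, growing clockwise seen from above to its end stop at 1.4 (locked). It starts between 0 and 0.2. Between about 0.35 and 0.7 rad a lobe on its rim meets a spring plunger, which resists with up to about 0.2 N m; from 0.7 to about 1.0 the plunger pushes the knob on (the click), and it then turns freely to the stop.
- lock_knob_grip (a point): on the knob's vertical axis, 47 mm above the bench, at the height to grip the knob's bar from above. The bar is 42 mm long along this point's x (turns with the knob), 14 mm wide along its y, its top 54 mm above the bench; below it a disc of 44 mm diameter has its top 24 mm above the bench.
- cover: loose flat aluminium cover plate, 100 mm (its x) by 150 mm (its y) by 6 mm, about 0.28 kg, lying flat on the bench, black bar handle up. It has four 14 mm through holes in the corners at x = +-37, y = +-62 mm, the same pattern as the threaded holes. Origin: centre of its underside; z up.
- cover_grip (a point): middle of the cover's handle bar, 39 mm above the plate's underside; the bar is 80 mm long along the cover's y, 12 mm wide along x, 14 mm high (top 46 mm above the underside), on two posts near its ends.
- thread0 (a point): mouth of a threaded hole in the housing, at x = -37, y = -62 mm in the housing's frame, 60 mm above the bench.
- cover_hole0 (a point): centre of a cover hole at the plate's underside, at x = -37, y = -62 mm in the cover's frame.
- thread1 (a point): mouth of a threaded hole in the housing, at x = 37, y = -62 mm in the housing's frame, 60 mm above the bench.
- thread2 (a point): mouth of a threaded hole in the housing, at x = 37, y = 62 mm in the housing's frame, 60 mm above the bench.
- cover_hole2 (a point): centre of a cover hole at the plate's underside, at x = 37, y = 62 mm in the cover's frame.
- thread3 (a point): mouth of a threaded hole in the housing, at x = -37, y = 62 mm in the housing's frame, 60 mm above the bench.
- objective: small steel microscope objective standing upright, 34 mm diameter, 42 mm tall; origin under its centre. Bystander.
- dropper: white plastic dropper bottle, 32 mm diameter, 75 mm tall; origin under its centre. Bystander.
- driver: screwdriver with a green handle, 180 mm long, lying flat, its length along its x; origin under its middle. Bystander.
- screw_tray: yellow open tray with screws, 90 x 70 x 25 mm; origin under its centre. Bystander.
- post: steel optical post on a round foot, 44 mm foot, 75 mm tall; origin under its centre. Bystander.
- jar: small amber jar with a black lid, 50 mm diameter, 50 mm tall; origin under its centre. Bystander.
- lens_ring: black lens retaining ring lying flat, 50 mm outer diameter, 12 mm high; origin under its centre. Bystander.
There are look-alikes about, which are no part of the job. What is meant by the cover is not green or pink, and is the larger of those in its own colour.

How it is judged:
On the way, in this order (a step that is already met when the one before it is completed fails the run):
1. the lock knob has been turned clockwise past its click to the locked end, with the cover still on the bench (value of joint lock_knob above 1.15 rad and height (world z) of cover below 0.02 m), for 0.2 s.
2. the cover plate has been lifted off the bench in the gripper (height (world z) of cover above 0.05 m and contact force between the fingers and cover above 1 N), for 0.2 s.
At the end, for the whole second after the job is handed in: The knob is still locked (above 1.15 rad). The gripper holds the cover still (under 20 mm/s) and level (within 0.07 rad), its underside 5 to 28 mm above the boss tops, not touching the housing, with the plate's holes within 4 mm horizontally of the threaded holes (either way round) (value of joint lock_knob above 1.15 rad and ((horizontal distance between cover_hole0 and thread0 below 0.004 m and horizontal distance between cover_hole2 and thread2 below 0.004 m) or (horizontal distance between cover_hole0 and thread2 below 0.004 m and horizontal distance between cover_hole2 and thread0 below 0.004 m)) and z of cover in the frame of housing between 0.065 and 0.088 m and angle between cover's own z axis and vertical below 0.07 rad and linear speed of cover below 0.02 m/s and contact force between cover and housing below 0.1 N and contact force between the fingers and cover above 1 N); the arm keeps its last pose, push and grip.
It fails at once if another thing on the bench (objective, dropper bottle, screwdriver, screw tray, post, jar, lens ring) is moved by more than 30 mm (distance of any of objective, dropper, driver, screw_tray, post, jar, lens_ring from where it was at the start of the episode above 0.03 m).
It also fails if it takes over 54 s, if anything falls off the work surface, if the arm or the gripper's body presses on something with over 40 N, if the wrist force passes 120 N, or if a joint passes its speed limit or range.

## Robot

A 7-joint arm with a two-finger parallel gripper is mounted at the origin on the work surface. World frame = base frame: x ahead of the robot, y to its left, z up, the work surface at z = 0. Lengths are in m, angles in rad, forces in N, time in s.
With the tool pointing down it reaches from about 0.4 to 0.925 m from the base axis. Payload 4.1 kg.
Tool frame: the origin (TCP) lies on the centre line of the jaws, within the pads' length; the fingertips stand 8 mm ahead of it and the grasp point (between the pads) lies 11 mm behind it (env.tip_extent is the distance from the TCP to the fingertips, in m); z points along the fingers, x is the direction in which the jaws open and shut, and the axes are right-handed (so a half turn about z gives the same grasp; the last joint's range is limited). The gripper opens to 85 mm and grips with 20 to 120 N. Pads are 22 mm wide; open, the fingers measure 114 mm over their backs; the gripper's body (76 mm by 85 mm) begins 54 mm behind the grasp point. The pads swing forward as they close: fully open they stand 13 mm farther back than shut.
Start: joints at [1.084, 0.398, 0.045, 1.537, -0.019, 1.207, -0.051], TCP at [0.246, -0.602, 0.219] pointing down, gripper open.
Joint ranges: [-2.82, 2.82], [-0.49, 2.23], [-1.37, 1.46], [0, 2.46], [-1.36, 4.5], [0.23, 2], [-2.94, 2.94]. Speed limits (rad/s): [2.57, 2.57, 3.14, 3.14, 3.14, 3.14, 3.14].

## Interface

Orientations are given as [roll, pitch, yaw] about the fixed x, y, z axes, in that order (R = Rz(yaw) Ry(pitch) Rx(roll)).
In Python, from cell import env, snapshot, camera_info, trace gives the robot as it stands. The module is installed in compiled form; this text tells all that it offers.
- The arm moves only by the tool drive_tool, never from a script. Its argument "motion" is a list of rows, each a list of 4 numbers: the shift along the world's x, y, z in m, then the turn about the world's z in degrees. In form: [[x, y, z, twist], ...]. A call has 1 to 12 rows; each row shifts and turns the pose as measured when the row begins; what a row does not reach is not made up. A row lasts 1/12 s, in which the tool goes at most 41.7 mm and 7.16 degrees, less where a joint would pass 70% of its speed; a pose out of reach is approached as far as the arm can. A call is refused whole if a number of a shift passes 0.0417 or a number of a turn 7.16, either way. A call with a gripper value outside its range is refused whole. "claw" is the finger opening in m, from 0 to 0.0854, set as the call begins (left out, the last holds). The fingers move at their own pace and stop on an object; "grip_force" is the grip in N (left out, the last holds). Time passes only in rows, so rows that do not move let the fingers close. It gives the time, the measured TCP pose, the force and the opening at its end, in the units of the state.
- env.read_state(): the state, without advancing time (a new reading comes with each control period).
- snapshot(name): name is "side" or "top"; returns the picture (480x640x3 uint8, red, green, blue); there is no depth.
- camera_info(name): a dict with "intrinsics" (3x3 intrinsics, pixels), "k1" (the pictures are not rectified: a ray, as slopes to the right and down, at radius r is drawn at 1 + k1 r^2 times it, then the intrinsics apply), "origin" and "attitude" of the camera in the world. Camera axes: x right, y down, z forward; pixel columns grow to the right and rows downward; lengths in m; the calibration is good to about 2 mm. A picture is of the moment at which its call begins. camera_info takes no time and is no camera call.
- env.finish_job(): hands the job in, once; it reports no verdict.
Trained networks look in the newest picture that a camera, given by its name, has taken for a name from the list of things; names that differ only in an ending like _2 or _b are one class to them, and where a whole thing is asked for, a point or a joint stands for the part that bears it (a point fixed in the world has none). Each returns a list of dicts, best first, with "confidence" (0 to 1); they miss things now and then, are a little off and sometimes report something else, mostly with a low value. They report only what shows in the picture. A call takes as long as a camera call. They do not tell look-alikes from the thing itself.
- trace(camera, name): "mask" (480x640 bool, what is visible of it) and "rect" ([left, top, right, bottom] in pixels, round what is visible of it).
The state is a dict: "t": time; "joint_positions": joint angles; "joint_velocities": joint speeds; "joint_torque": joint torques, N m; "tcp_pos": TCP position; "tcp_rot": TCP orientation; "wrist_force": force on the tool from outside, world axes, zero at the start; "ft_torque": the same for the moment, N m; "finger_gap": opening from 0.0 (shut) to 1.0 (fully open).
Only numpy, scipy, OpenCV 4.12 (cv2) and the standard library are available. Lean on these libraries where they do the work, as an engineer would, in place of code of your own. Each camera call takes 0.05 s, during which the arm holds its last target. There are 200 camera calls.

## Working session

There is one attempt and no reset: what is moved stays moved. The work goes in short steps, Python scripts to look and compute and a tool call to move; the robot and the scene stay as the last step left them, time stands still between calls to the robot, and variables do not carry over. Pictures are saved under pics/ and viewed, about 8 in all and at most 12, crops included, and the job is handed in when it is done.

Besides the shell and the picture viewer there is one more tool, called after "Request:" as name(argument=value, ...), one argument or row to a line, values as JSON. drive_tool: Moves the arm, as the interface text tells. Its arguments: {"type":"object","properties":{"motion":{"type":"array"},"claw":{"type":"number"},"grip_force":{"type":"number"}},"required":["motion"]}

```bash
mkdir -p pics
python3 - <<'E'
from cell import env, snapshot, camera_info
import cv2
for n in("side","top"):
    cv2.imwrite(f"pics/{n}0.png",snapshot(n)[:,:,::-1]); print(n,camera_info(n))
print(env.read_state(),env.tip_extent)
E
```

```text
side {'intrinsics': array([[496.96886055,   0.        , 321.03046134],
       [  0.        , 496.96886055, 231.49924709],
       [  0.        ,   0.        ,   1.        ]]), 'k1': -0.13579957691141598, 'origin': array([0.32716867, 0.7490323 , 1.02358625]), 'attitude': array([-2.43346333e+00, -2.30073789e-03, -2.96644256e+00])}
top {'intrinsics': array([[573.10722336,   0.        , 320.32553854],
       [  0.        , 573.10722336, 243.43755491],
       [  0.        ,   0.        ,   1.        ]]), 'k1': -0.09100055083992603, 'origin': array([ 0.26871992, -0.0540343 ,  1.52446112]), 'attitude': array([-3.00230783,  0.01880787, -1.56218786])}
{'t': 0.1, 'joint_positions': array([ 1.08400353,  0.39915155,  0.04502077,  1.53774144, -0.01872622,
        1.20686417, -0.05071309]), 'joint_velocities': array([ 0.00053635,  0.00047207,  0.0006123 , -0.00181285,  0.0001212 ,
        0.00118055,  0.00050955]), 'joint_torque': array([ 3.79108111e-03, -4.76263869e+01,  1.36987846e+00, -2.54952443e+01,
        1.18740363e-02,  5.01941060e-03,  1.32728013e-05]), 'tcp_pos': array([ 0.24561732, -0.60118795,  0.21825095]), 'tcp_rot': array([ 3.14150056e+00,  1.74059259e-03, -1.18289947e+00]), 'wrist_force': array([ 0.63445315, -0.13614081, -0.09137266]), 'ft_torque': array([ 0.04027774, -0.03635995,  0.01722036]), 'finger_gap': 1.0006178637023684} 0.008
```

View pics/top0.png

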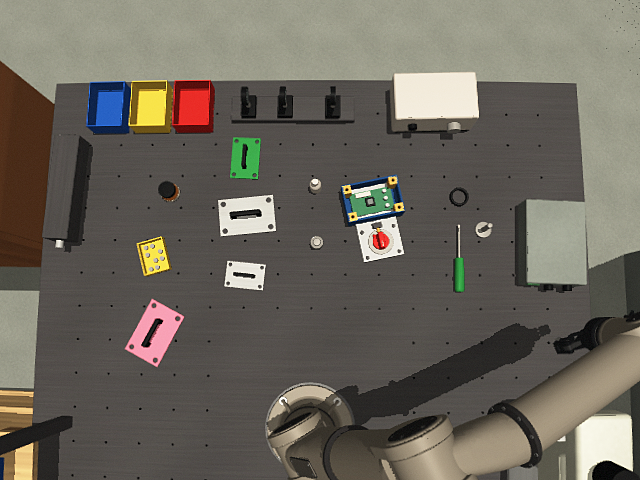

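View pics/side0.png

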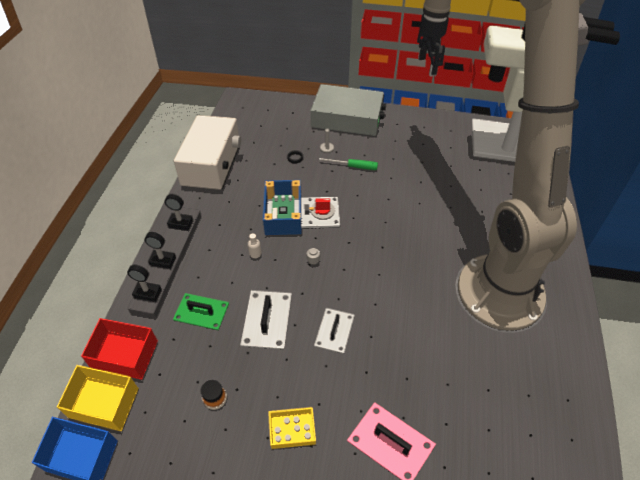

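The top view shows four plates that could be taken for the cover: green (245,157), large silver (247,215), small silver (245,275) and pink (154,333). By the description it's the large silver one at (247,215). The housing is at (372,200), with the knob at (380,240) on its foot. In the side view the same plate is at (267,320), the housing at (283,210) and the knob at (322,208).

```bash
cat > h.py <<'E'
import numpy as np, cv2
from scipy.optimize import least_squares
from scipy.spatial.transform import Rotation as R
from cell import env, snapshot, camera_info, trace
C={n:camera_info(n) for n in("side","top")}
def proj(n,P):
    c=C[n]; q=(np.atleast_2d(P)-c["origin"])@R.from_euler("xyz",c["attitude"]).as_matrix()
    s=q[:,:2]/q[:,2:]; s=s*(1+c["k1"]*(s**2).sum(1,keepdims=True))
    return s@c["intrinsics"][:2,:2].T+c["intrinsics"][:2,2]
def back(n,px,z):
    K=C[n]["intrinsics"]; px=np.atleast_2d(px).astype(float)
    return np.array([least_squares(lambda w:proj(n,[w[0],w[1],z])[0]-p,[.6,0]).x for p in px])
def world(pose,P,z=None):
    x,y,a=pose; P=np.atleast_2d(P); c,s=np.cos(a),np.sin(a)
    return np.c_[x+c*P[:,0]-s*P[:,1],y+s*P[:,0]+c*P[:,1],P[:,2]]
def fit(obs,p0):  # obs: list (cam, localpts, px)
    f=lambda p:np.concatenate([(proj(n,world(p,L))-px).ravel() for n,L,px in obs])
    r=least_squares(f,p0,loss="soft_l1"); return r.x,r.fun.reshape(-1,2)
E
python3 - <<'E'
from h import *
ims={n:snapshot(n) for n in C}
for n in C:
    im=ims[n]
    for t in("housing","cover","lock_knob"):
        for d in trace(n,t): print(n,t,round(d["confidence"],2),np.round(d["rect"]),d["mask"].sum())
    hsv=cv2.cvtColor(im,cv2.COLOR_RGB2HSV)
    x0,y0,x1,y1=dict(top=(335,170,410,230),side=(255,170,310,240))[n]
    m=cv2.inRange(hsv,(12,130,120),(28,255,255)); 
    _,_,st,ce=cv2.connectedComponentsWithStats(m[y0:y1,x0:x1])
    for s,c in zip(st[1:],ce[1:]):
        if s[4]>8: print(n,"boss",s[4],np.round(c+[x0,y0],1), np.round(back(n,c+[x0,y0],.06)[0],4))
    x0,y0,x1,y1=dict(top=(210,185,285,240),side=(235,280,300,355))[n]
    g=im[y0:y1,x0:x1].mean(2); _,_,st,ce=cv2.connectedComponentsWithStats((g<140).astype(np.uint8))
    for s,c in zip(st[1:],ce[1:]):
        if s[4]<150: print(n,"hole",s[4],np.round(c+[x0,y0],1), np.round(back(n,c+[x0,y0],.006)[0],4))
def crop(n,x0,y0,x1,y1): return cv2.resize(ims[n][y0:y1,x0:x1,::-1],(400,300),interpolation=cv2.INTER_CUBIC)
cv2.imwrite("pics/c1.png",np.vstack([np.hstack([crop("top",335,175,415,265-30),crop("top",340,210,420,270)]),np.hstack([crop("side",250,170,350,245),crop("side",220,283,320,358)])]))
cv2.imwrite("pics/c2.png",crop("top",207,185,287,245))
E
```

```text
side housing 0.71 [264. 178. 342. 234.] 3123
side cover 0.98 [349. 404. 434. 480.] 3561
side cover 0.95 [315. 306. 356. 350.] 1150
side cover 0.93 [174. 294. 226. 328.] 1402
side cover 0.83 [240. 293. 287. 349.] 2352
side lock_knob 0.51 [316. 198. 332. 216.] 240
side lock_knob 0.17 [237. 293. 288. 350.] 2282
side boss 106 [269.8 188.8] [ 0.635  -0.1916]
side boss 94 [295.1 187.8] [ 0.567  -0.2078]
side boss 39 [267.9 216.2] [ 0.6154 -0.0915]
side boss 43 [295.4 215.4] [ 0.5447 -0.1067]
side hole 19 [254.9 295. ] [0.6    0.1198]
side hole 18 [284.9 297.1] [0.5264 0.1126]
side hole 23 [246.8 340.1] [0.587  0.2427]
side hole 22 [278.5 342.7] [0.5139 0.236 ]
top housing 0.74 [342. 176. 403. 259.] 4055
top cover 0.85 [223. 261. 266. 290.] 974
top cover 0.83 [219. 198. 275. 234.] 1878
top cover 0.71 [128. 302. 182. 361.] 2004
top cover 0.65 [231. 136. 262. 180.] 1172
top cover 0.37 [161. 178. 177. 203.] 294
top lock_knob 0.66 [373. 233. 390. 250.] 212
top boss 55 [391.7 180.5] [ 0.6417 -0.2104]
top boss 50 [347.2 189.1] [ 0.6178 -0.0938]
top boss 60 [398.2 206.2] [ 0.573  -0.2265]
top boss 48 [353.1 215.7] [ 0.5471 -0.1093]
top hole 21 [268.1 199.6] [0.6007 0.1191]
top hole 21 [223. 204.] [0.5881 0.242 ]
top hole 21 [270.1 226.2] [0.5275 0.112 ]
top hole 22 [224.6 230.6] [0.5149 0.2351]
```

View pics/c1.png

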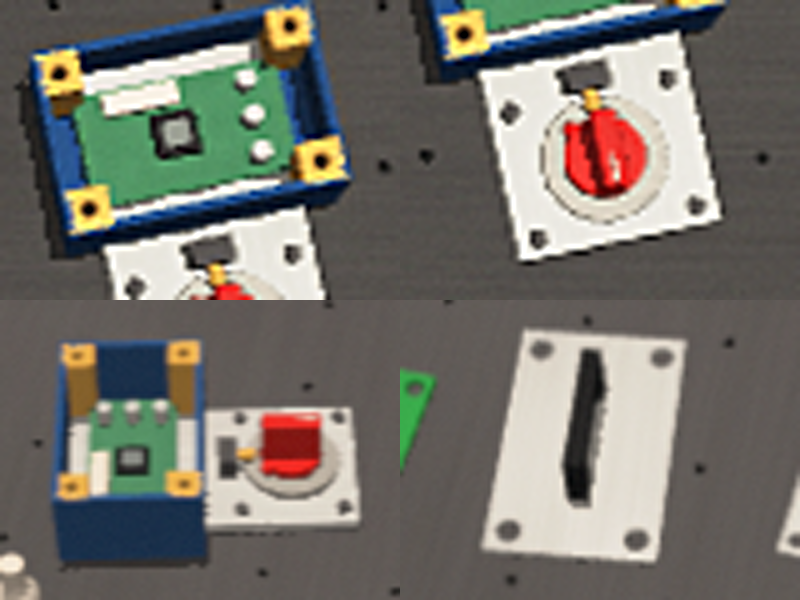

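The crop confirms the large silver plate, with its four holes and black handle. The threaded holes show clearly in both views, and the knob bar lies roughly along the housing's x.

Run:
```python
from h import *
H=np.array([[37,-62,60],[37,62,60],[-37,62,60],[-37,-62,60]])/1e3
Hp,r=fit([("top",H,np.array([[393,180],[346.8,189.8],[352.8,216.6],[399,207]])),("side",H,np.array([[269.25,183.75],[268,216.5],[296,215.75],[295.75,183.5]]))],[.594,-.16,.2])
print("housing",np.round(Hp,4),np.round(r,1).tolist())
G=H.copy();G[:,2]=.005
Cp,r=fit([("top",G,np.array([[268.1,199.6],[223,204],[224.6,230.6],[270.1,226.2]])),("side",G,np.array([[254.9,295],[246.8,340.1],[278.5,342.7],[284.9,297.1]]))],[.556,.177,.1])
print("cover",np.round(Cp,4),np.round(r,1).tolist())
K=world(Hp,[-.110,0,0])[0];print("knob",K, "yaw deg",np.degrees(Hp[2]),np.degrees(Cp[2]))
# knob overlays
ims={n:snapshot(n) for n in C}; out=[]
for n in C:
    c=proj(n,[K[0],K[1],.05])[0].astype(int); x0,y0=c-[24,24]
    for angs in([],[.0],[.2]):
        im=cv2.resize(ims[n][y0:y0+48,x0:x0+48,::-1],(264,264),interpolation=cv2.INTER_CUBIC)
        for a in angs:
            B=np.array([[21,7,54],[21,-7,54],[-21,-7,54],[-21,7,54]])/1e3
            p=(proj(n,world([K[0],K[1],Hp[2]-a],B))-[x0,y0]+.5)*5.5-.5
            cv2.polylines(im,[np.round(p).astype(int)],True,(255,255,0),1)
        out.append(im)
cv2.imwrite("pics/k1.png",np.vstack([np.hstack(out[:3]),np.hstack(out[3:])]))
```

```text
housing [ 0.5929 -0.1601  0.215 ] [[-0.4, 0.2], [-0.4, 0.0], [-0.4, 0.4], [-0.0, 0.3], [-0.1, -0.5], [-0.3, -0.4], [-0.1, -0.5], [-0.1, -1.0]]
cover [0.5574 0.1772 0.1011] [[-0.0, 0.1], [-0.2, 0.1], [0.1, 0.2], [0.1, 0.3], [-0.1, -0.0], [-0.4, 0.1], [-0.1, -0.1], [-0.1, -0.1]]
knob [ 0.4854741  -0.18358457  0.        ] yaw deg 12.319240078933912 5.79014761861665
```

View pics/k1.png

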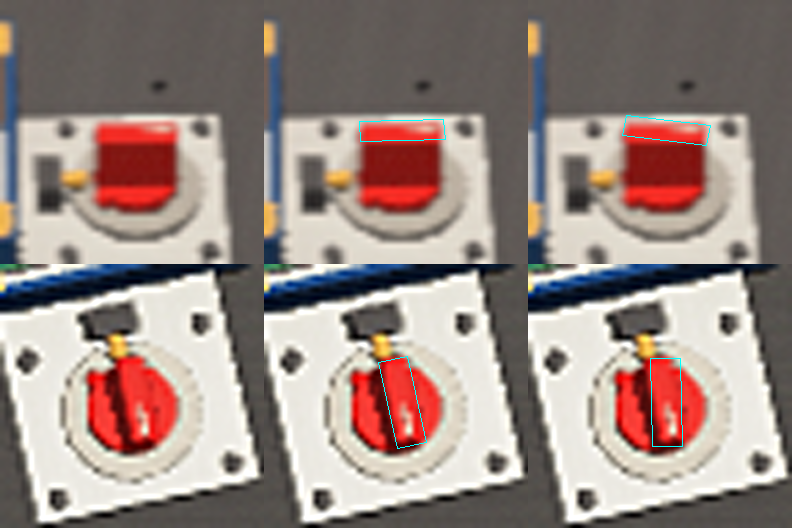

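The bar's angle is about 0.05 rad, between the two overlays and nearer 0. That puts the bar axis at yaw ≈ 9°, so I'll grip with the jaw at 99°, which leaves it near 19° after the turn. The knob is at (0.485,-0.184).

Request:
drive_tool(
  motion=[
    [0.02,0.035,0,7.1],
    [0.02,0.035,0,7.1],
    [0.02,0.035,0,7.1],
    [0.02,0.035,0,7.1],
    [0.02,0.035,0,7.1],
    [0.02,0.035,0,7.1],
    [0.02,0.035,0,7.1],
    [0.02,0.035,0,7.1],
    [0.02,0.035,0,7.1],
    [0.02,0.035,0,7.1],
    [0.02,0.035,0,7.1],
    [0.02,0.035,0,7.1],
  ],
  claw=0.05,
  grip_force=40,
)

```text
t: 1.6
tcp_pos: [0.4815, -0.1758, 0.2214]
tcp_rot: [3.127, -0.008, 0.311]
wrist_force: [1.0, -0.8, 0.0]
finger_gap: 0.584
```

Request:
drive_tool(
  motion=[
    [0,0,-0.01,7.1],
    [0,0,-0.01,7.1],
    [0,0,-0.01,7.1],
    [0,0,-0.01,7.1],
    [0,0,-0.01,7.1],
    [0,0,-0.01,7.1],
    [0,0,-0.01,7.1],
    [0,0,-0.01,7.1],
    [0,0,-0.01,7.1],
    [0,0,-0.01,7.1],
    [0,0,-0.01,7.1],
    [0,0,0,3],
  ],
)

```text
t: 2.6
tcp_pos: [0.4903, -0.1612, 0.1116]
tcp_rot: [3.122, -0.019, 1.743]
wrist_force: [0.2, -0.3, -0.1]
finger_gap: 0.583
```

Request:
drive_tool(
  motion=[
    [-0.003,-0.015,0,0],
    [0,-0.006,0,0],
    [0,0,0,0],
    [0,0,0,0],
  ],
)

```text
t: 2.93
tcp_pos: [0.4873, -0.1827, 0.1112]
tcp_rot: [3.122, -0.021, 1.745]
wrist_force: [-0.1, -0.3, -0.5]
finger_gap: 0.587
```

Request:
drive_tool(
  motion=[
    [-0.001,-0.001,-0.02,-0.5],
    [-0.001,0,-0.02,-0.5],
    [0,0,-0.015,0],
    [0,0,-0.01,0],
    [0,0,-0.008,0],
    [0,0,0,0],
  ],
)

```text
t: 3.43
tcp_pos: [0.4891, -0.1821, 0.0385]
tcp_rot: [3.115, -0.017, 1.726]
wrist_force: [0.2, 0.1, 0.4]
finger_gap: 0.586
```

Run:
```python
from h import *
n="top";i=snapshot(n);j=snapshot("side")
a=cv2.resize(i[195:275,340:420,::-1],(400,400),interpolation=cv2.INTER_CUBIC)
b=cv2.resize(j[165:245,280:360,::-1],(400,400),interpolation=cv2.INTER_CUBIC)
cv2.imwrite("pics/g1.png",np.hstack([a,b]))
```

```text
(no output)
```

View pics/g1.png

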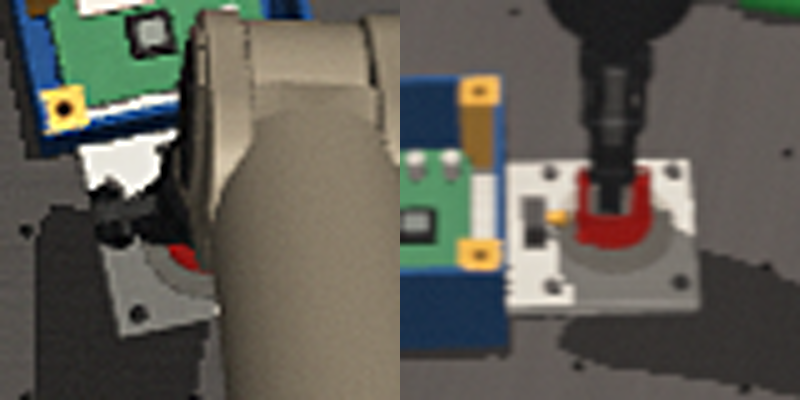

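The side view shows the near finger straddling the bar, centred along its length. In the top view the arm hides the knob. I'll trim a few millimetres and close.

Request:
drive_tool(
  motion=[
    [-0.0035,-0.0015,-0.002,0],
    [0,0,0,0],
    [0,0,0,0],
    [0,0,0,0],
    [0,0,0,0],
    [0,0,0,0],
  ],
  claw=0.0,
  grip_force=80,
)

```text
t: 4.03
tcp_pos: [0.4883, -0.1833, 0.0404]
tcp_rot: [3.108, -0.014, 1.727]
wrist_force: [0.2, 0.5, -2.8]
finger_gap: 0.107
```

Request:
drive_tool(
  motion=[
    [0,0,0,0],
    [0,0,0,0],
  ],
)

```text
t: 4.2
tcp_pos: [0.4884, -0.1833, 0.0404]
tcp_rot: [3.108, -0.014, 1.727]
wrist_force: [0.7, 2.2, -1.6]
finger_gap: 0.103
```

Run:
```python
from h import *
j=snapshot("side")
cv2.imwrite("pics/g2.png",cv2.resize(j[165:245,280:360,::-1],(560,560),interpolation=cv2.INTER_CUBIC))
```

```text
(no output)
```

View pics/g2.png

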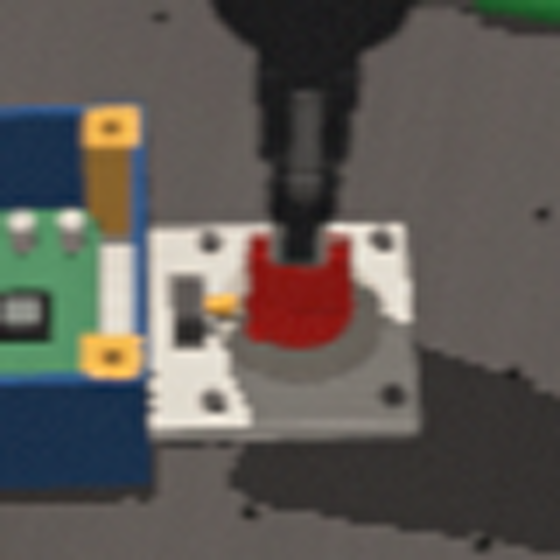

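The finger is pressed on the bar's face, so the grip is sound. Now I'll turn clockwise moderately slowly.

Request:
drive_tool(
  motion=[
    [0,0,0,-4],
    [0,0,0,-4],
    [0,0,0,-4],
    [0,0,0,-4],
    [0,0,0,-4],
    [0,0,0,-4],
  ],
)

```text
t: 4.75
tcp_pos: [0.4883, -0.1837, 0.0404]
tcp_rot: [3.108, -0.015, 1.289]
wrist_force: [0.3, 2.0, -2.0]
finger_gap: 0.106
```

Request:
drive_tool(
  motion=[
    [0,0,0,-5],
    [0,0,0,-5],
    [0,0,0,-5],
    [0,0,0,-5],
    [0,0,0,-5],
    [0,0,0,-5],
    [0,0,0,-5],
    [0,0,0,-5],
  ],
)

```text
t: 5.42
tcp_pos: [0.488, -0.1844, 0.0404]
tcp_rot: [3.108, -0.013, 0.558]
wrist_force: [0.3, 0.4, -2.4]
finger_gap: 0.106
```

```bash
python3 -c "
from cell import env
print(env.read_state()['ft_torque'])"
```

```text
[0.08420455 0.0636407  0.05187366]
```

Request:
drive_tool(
  motion=[
    [0,0,0,-4],
    [0,0,0,-4],
    [0,0,0,-4],
    [0,0,0,-2],
    [0,0,0,0],
    [0,0,0,0],
    [0,0,0,0],
  ],
)

```text
t: 6.0
tcp_pos: [0.4877, -0.1846, 0.0404]
tcp_rot: [3.106, -0.01, 0.309]
wrist_force: [0.5, 1.1, -1.5]
finger_gap: 0.103
```

```bash
python3 -c "
from cell import env
print(env.read_state()['ft_torque'])"
```

```text
[0.1414373  0.04448334 0.46157326]
```

Torque rose to 0.46 N m after 1.42 rad, so the knob is at its stop. I'll open and lift off.

Request:
drive_tool(
  motion=[
    [0,0,0,0],
    [0,0,0,0],
    [0,0,0,0],
    [0,0,0.01,0],
    [0,0,0.03,0],
    [0,0,0.04,0],
    [0,0.01,0.04,0],
    [0,0.03,0.04,0],
    [0,0.04,0,0],
    [0.01,0.04,0,-1],
    [0.01,0.04,0,-1],
    [0.01,0.04,0,-1],
  ],
  claw=0.045,
)

```text
t: 7.0
tcp_pos: [0.5161, 0.0034, 0.2109]
tcp_rot: [3.099, -0.021, 0.222]
wrist_force: [1.0, -0.9, 0.1]
finger_gap: 0.526
```

Request:
drive_tool(
  motion=[
    [0.01,0.04,0,-1],
    [0.01,0.04,0,-1],
    [0.01,0.04,0,-1],
    [0.01,0.03,0,-2],
    [0,0.02,0,-1],
    [0,0,0,0],
    [0,0,0,0],
  ],
)

```text
t: 7.58
tcp_pos: [0.5572, 0.1911, 0.2208]
tcp_rot: [3.106, -0.035, 0.122]
wrist_force: [0.8, -1.1, -0.3]
finger_gap: 0.528
```

Run:
```python
from h import *
i=snapshot("top");j=snapshot("side")
a=cv2.resize(i[195:275,340:420,::-1],(400,400),interpolation=cv2.INTER_CUBIC)
b=cv2.resize(j[165:245,280:360,::-1],(400,400),interpolation=cv2.INTER_CUBIC)
cv2.imwrite("pics/k2.png",np.hstack([a,b]))
```

```text
(no output)
```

View pics/k2.png

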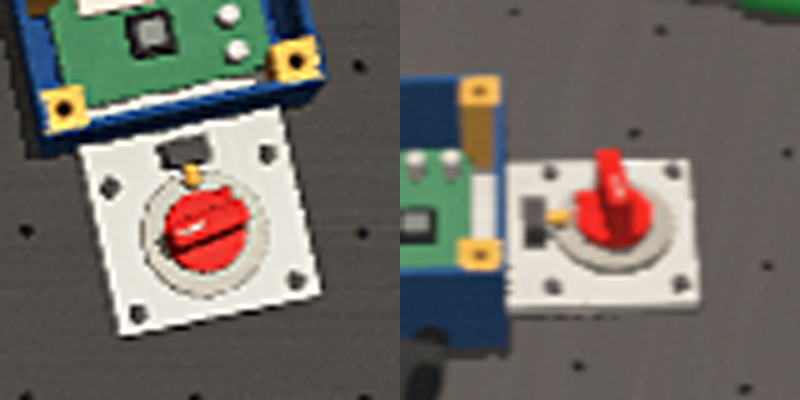

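The knob bar now lies across the housing (along its y), fully clockwise. Next I'll descend on the cover handle at (0.557,0.177).

Request:
drive_tool(
  motion=[
    [0,-0.014,0,-1.2],
    [0,0,-0.03,0],
    [0,0,-0.03,0],
    [0,0,-0.03,0],
    [0,0,-0.03,0],
    [0,0,-0.02,0],
    [0,0,0,0],
    [0,0,0,0],
  ],
)

```text
t: 8.35
tcp_pos: [0.5606, 0.1487, 0.0805]
tcp_rot: [3.093, -0.043, 0.065]
wrist_force: [0.3, -0.3, 1.1]
finger_gap: 0.529
```

Tilt has crept up to about 0.065 rad, so I'll test how moves change it before gripping.

Request:
drive_tool(
  motion=[
    [0,0,0.03,0],
    [0,0,0.03,0],
    [0,0,0.03,0],
    [0,0,0.03,0],
    [0,0,0,0],
  ],
)

```text
t: 8.77
tcp_pos: [0.5607, 0.139, 0.2109]
tcp_rot: [3.089, -0.044, 0.053]
wrist_force: [0.8, 0.5, 0.7]
finger_gap: 0.526
```

Request:
drive_tool(
  motion=[
    [0,0.006,-0.006,0],
    [0,0.006,-0.006,0],
    [0,0.006,-0.006,0],
    [0,0.006,-0.006,0],
    [0,0.006,-0.006,0],
  ],
)

```text
t: 9.18
tcp_pos: [0.5633, 0.1673, 0.1844]
tcp_rot: [3.089, -0.055, 0.045]
wrist_force: [-0.6, -0.8, 0.5]
finger_gap: 0.53
```

Request:
drive_tool(
  motion=[
    [0,-0.03,0,0],
    [0,-0.03,0,0],
    [0,-0.03,0,0],
    [0,-0.03,0,0],
    [0,0,0,0],
    [0,0,0,0],
  ],
)

```text
t: 9.68
tcp_pos: [0.5549, 0.0523, 0.1713]
tcp_rot: [3.093, -0.034, 0.06]
wrist_force: [0.3, 1.1, 0.3]
finger_gap: 0.528
```

Request:
drive_tool(
  motion=[
    [-0.03,0,0,0],
    [-0.03,0,0,0],
    [-0.03,0,0,0],
    [0,0,0,0],
    [0,0,0,0],
  ],
)

```text
t: 10.1
tcp_pos: [0.4586, 0.0558, 0.1643]
tcp_rot: [3.094, -0.023, 0.065]
wrist_force: [1.0, -0.3, 0.3]
finger_gap: 0.528
```

Request:
drive_tool(
  motion=[
    [0.03,0,0,0],
    [0.03,0,0,0],
    [0.03,0,0,0],
    [0,0,0,0],
    [0,0,0,0],
  ],
)

```text
t: 10.52
tcp_pos: [0.5509, 0.0608, 0.1602]
tcp_rot: [3.094, -0.017, 0.073]
wrist_force: [-1.2, -0.7, -0.2]
finger_gap: 0.526
```

Request:
drive_tool(
  motion=[
    [0,0.03,0,0],
    [0,0.03,0,0],
    [0,0.03,0,0],
    [0,0.03,0,0],
    [0,0,0,0],
    [0,0,0,0],
  ],
)

```text
t: 11.02
tcp_pos: [0.5491, 0.1872, 0.1567]
tcp_rot: [3.095, -0.012, 0.072]
wrist_force: [0.8, -0.5, -0.1]
finger_gap: 0.528
```

Pitch, which is the axis that matters with the pads on the bar, is back to -0.012. The roll of 0.047 is about the jaw axis and doesn't affect the grip. I'll descend in smaller steps.

Request:
drive_tool(
  motion=[
    [0.004,-0.005,0,1],
    [0.004,-0.005,-0.01,0.7],
    [0,0,-0.015,0],
    [0,0,-0.015,0],
    [0,0,-0.015,0],
    [0,0,-0.01,0],
    [0,0,0,0],
    [0,0,0,0],
  ],
)

```text
t: 11.68
tcp_pos: [0.5557, 0.1722, 0.0848]
tcp_rot: [3.093, -0.009, 0.101]
wrist_force: [0.7, 0.6, -0.3]
finger_gap: 0.527
```

Request:
drive_tool(
  motion=[
    [0.002,0.005,0,0],
    [0,0,-0.012,0],
    [0,0,-0.012,0],
    [0,0,-0.012,0],
    [0,0,-0.01,0],
    [0,0,-0.006,0],
    [0,0,0,0],
    [0,0,0,0],
  ],
)

```text
t: 12.35
tcp_pos: [0.5588, 0.1777, 0.0284]
tcp_rot: [3.093, -0.011, 0.1]
wrist_force: [0.9, 0.5, 0.4]
finger_gap: 0.523
```

Request:
drive_tool(
  motion=[
    [-0.001,0,0,0],
    [0,0,0,0],
    [0,0,0,0],
    [0,0,0,0],
    [0,0,0,0],
    [0,0,0,0],
    [0,0,0,0],
  ],
  claw=0.0,
  grip_force=100,
)

```text
t: 12.93
tcp_pos: [0.5579, 0.1778, 0.029]
tcp_rot: [3.094, -0.012, 0.1]
wrist_force: [-0.2, 0.5, -1.8]
finger_gap: 0.093
```

Request:
drive_tool(
  motion=[
    [0,0,0.01,0],
    [0,0,0.015,0],
    [0,0,0.02,0],
    [0,0,0.02,0],
    [0,0,0.02,0],
    [0,0,0.02,0],
    [0,0,0.015,0],
    [0,0,0,0],
    [0,0,0,0],
  ],
)

```text
t: 13.68
tcp_pos: [0.5532, 0.176, 0.1555]
tcp_rot: [3.092, -0.005, 0.101]
wrist_force: [-0.3, 0.3, -3.7]
finger_gap: 0.089
```

Request:
drive_tool(
  motion=[
    [0.002,-0.01,0,0],
    [0.003,-0.02,0,0.5],
    [0.003,-0.025,0,0.5],
    [0.003,-0.025,0,0.5],
    [0.003,-0.025,0,0.5],
    [0.003,-0.025,0,0.5],
    [0.003,-0.025,0,0.5],
    [0.003,-0.025,0,0.5],
    [0.003,-0.025,0,0.5],
    [0.003,-0.015,0,0.5],
    [0,0,0,0],
    [0,0,0,0],
  ],
)

```text
t: 14.68
tcp_pos: [0.5683, -0.0642, 0.1391]
tcp_rot: [3.093, 0.027, 0.183]
wrist_force: [-0.1, 0.7, -3.2]
finger_gap: 0.089
```

Request:
drive_tool(
  motion=[
    [0.004,-0.02,0.008,0.5],
    [0.008,-0.03,0.004,0.5],
    [0.008,-0.03,0.004,0.5],
    [0.005,-0.016,0,0.3],
    [0,0,0,0],
    [0,0,0,0],
  ],
)

```text
t: 15.18
tcp_pos: [0.5897, -0.155, 0.1499]
tcp_rot: [3.102, 0.036, 0.228]
wrist_force: [0.4, 2.0, -3.7]
finger_gap: 0.092
```

The plate has picked up about 0.05 rad of pitch since the grasp. I'll try recovering some of it with a slow +y move and a quick return.

Request:
drive_tool(
  motion=[
    [0,0.008,0,-0.2],
    [0,0.008,0,-0.2],
    [0,0.008,0,-0.2],
    [0,0.008,0,0],
    [0,0.008,0,0],
    [0,0.008,0,0],
  ],
)

```text
t: 15.68
tcp_pos: [0.5874, -0.094, 0.1481]
tcp_rot: [3.107, 0.039, 0.226]
wrist_force: [0.1, 0.2, -3.0]
finger_gap: 0.091
```

Request:
drive_tool(
  motion=[
    [0,-0.025,0,0],
    [0,-0.025,0,0],
    [0,0,0,0],
    [0,0,0,0],
  ],
)

```text
t: 16.02
tcp_pos: [0.5887, -0.133, 0.149]
tcp_rot: [3.112, 0.036, 0.241]
wrist_force: [0.3, 0.5, -2.9]
finger_gap: 0.093
```

Request:
drive_tool(
  motion=[
    [-0.02,0,0,-0.5],
    [-0.02,0,0,-0.5],
    [-0.02,0,0,-0.5],
    [0,0,0,0],
  ],
)

```text
t: 16.35
tcp_pos: [0.5276, -0.1278, 0.1488]
tcp_rot: [3.114, 0.035, 0.217]
wrist_force: [-1.0, 0.8, -3.8]
finger_gap: 0.096
```

Request:
drive_tool(
  motion=[
    [0.02,0,0,0],
    [0.02,0,0,0],
    [0.02,0,0,0],
    [0,0,0,0],
  ],
)

```text
t: 16.68
tcp_pos: [0.5883, -0.1228, 0.15]
tcp_rot: [3.113, 0.034, 0.221]
wrist_force: [1.0, -0.5, -2.8]
finger_gap: 0.091
```

Request:
drive_tool(
  motion=[
    [0,0,0.025,0],
    [0,0,0.025,0],
    [0,0,0.025,0],
    [0,0,0,0],
  ],
)

```text
t: 17.02
tcp_pos: [0.5882, -0.1163, 0.2251]
tcp_rot: [3.119, 0.038, 0.227]
wrist_force: [1.7, -0.1, -1.8]
finger_gap: 0.087
```

Request:
drive_tool(
  motion=[
    [0,0.03,0,0],
    [0,0.03,0,0],
    [0,0.03,0,0],
    [0,0.03,0,0],
    [0,0,0,0],
  ],
)

```text
t: 17.43
tcp_pos: [0.5865, 0.0093, 0.2234]
tcp_rot: [3.119, 0.037, 0.223]
wrist_force: [-0.5, 2.4, -3.0]
finger_gap: 0.092
```

Run:
```python
from h import *
np.set_printoptions(precision=3,suppress=True)
s=env.read_state(); print(s)
```

```text
{'t': 17.4333, 'joint_positions': array([ 0.237,  0.325, -0.433,  1.652,  0.169,  1.233, -0.014]), 'joint_velocities': array([ 0.012,  0.002,  0.044,  0.021,  0.054, -0.002,  0.018]), 'joint_torque': array([  4.548, -42.387,   1.063, -26.255,   1.019,   0.355,  -0.317]), 'tcp_pos': array([0.586, 0.009, 0.223]), 'tcp_rot': array([3.119, 0.037, 0.223]), 'wrist_force': array([-0.54 ,  2.417, -2.97 ]), 'ft_torque': array([0.251, 0.006, 0.007]), 'finger_gap': 0.09246000131889097}
```

Request:
drive_tool(
  motion=[
    [0.001,-0.02,0,0],
    [0.001,-0.03,-0.01,0],
    [0.001,-0.035,-0.02,0],
    [0.001,-0.035,-0.02,0],
    [0.001,-0.03,-0.02,0],
    [0,-0.01,0,0],
    [0,0,0,0],
    [0,0,0,0],
  ],
)

```text
t: 18.1
tcp_pos: [0.5867, -0.1407, 0.1444]
tcp_rot: [3.128, 0.04, 0.248]
wrist_force: [0.4, 0.9, -3.4]
finger_gap: 0.089
```

Request:
drive_tool(
  motion=[
    [0.003,-0.008,-0.004,-0.7],
    [0.003,-0.007,-0.008,-0.7],
    [0.001,-0.004,-0.008,-0.6],
    [0,0,0,0],
    [0,0,0,0],
  ],
)

```text
t: 18.52
tcp_pos: [0.5969, -0.154, 0.1239]
tcp_rot: [3.13, 0.035, 0.218]
wrist_force: [0.3, 0.2, -2.3]
finger_gap: 0.09
```

Run:
```python
from h import *
s=env.read_state(); print(s["tcp_pos"],s["tcp_rot"])
out=[]
for n in C:
    im=snapshot(n); cv2.imwrite(f"pics/raw_{n}1.png",im[:,:,::-1])
    c=proj(n,[.593,-.16,.09])[0].astype(int); x0,y0=c-[50,50]; print(n,x0,y0)
    out.append(cv2.resize(im[y0:y0+100,x0:x0+100,::-1],(400,400),interpolation=cv2.INTER_CUBIC))
cv2.imwrite("pics/f1.png",np.hstack(out))
```

```text
[ 0.59689578 -0.15403488  0.12386546] [3.12999266 0.03481261 0.21803751]
side 231 140
top 323 145
```

View pics/f1.png

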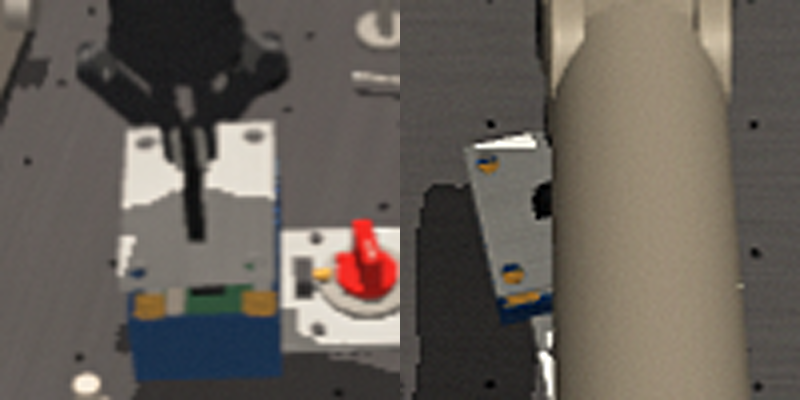

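The side view shows all four plate holes (about 267,175; 294,174; 265,208; 293,206), with the plate clear of the housing and the knob locked. The top view shows the two left holes (344,185; 351,213), with brass partly visible through them.

```bash
cat >> h.py <<'E'
L=np.array([[37,-62,6],[37,62,6],[-37,62,6],[-37,-62,6]])/1e3
def fit6(side,top,p0):
    W=lambda p:np.array(p[:3])+R.from_euler("xyz",p[3:]).apply(L)
    f=lambda p:np.r_[(proj("side",W(p))-side).ravel(),(proj("top",W(p)[1:3])-top).ravel()]
    r=least_squares(f,p0); cov=np.linalg.inv(r.jac.T@r.jac)*.3**2
    return r.x,np.sqrt(np.diag(cov)),r.fun
E
python3 - <<'E'
from h import *
np.set_printoptions(precision=4,suppress=True)
S=np.array([[145,142],[137,272],[250,267],[254,136]])/4-.375+[231,140]
T=np.array([[87,163],[112,273]])/4-.375+[323,145]
p,sd,r=fit6(S,T,[.597,-.154,.095,0,0,.217]); print(p,sd,r.round(1))
E
```

```text
[ 0.5953 -0.1542  0.092   0.0111  0.0429  0.2043] [0.0004 0.0006 0.0008 0.0089 0.0152 0.0053] [ 0.1 -0.  -0.1  0.1  0.4 -0.1 -0.2  0.   0.2 -0.2 -0.2 -0.1]
```

The image fit gives a plate tilt of about 0.044 rad, and its position agrees with the TCP. I want more margin, so I'll lift, run the transfer in reverse, and see whether the pitch comes back.

Request:
drive_tool(
  motion=[
    [0,0,0.015,0],
    [0,0,0.03,0],
    [-0.003,0.025,0.01,-0.5],
    [-0.003,0.04,0,-0.5],
    [-0.003,0.04,0,-0.5],
    [-0.003,0.04,0,-0.5],
    [-0.003,0.04,0,-0.5],
    [-0.003,0.04,0,-0.5],
    [-0.003,0.025,0,-0.5],
    [0,0,0,0],
    [0,0,0,0],
  ],
)

```text
t: 19.53
tcp_pos: [0.5724, 0.1091, 0.1878]
tcp_rot: [3.13, 0.024, 0.154]
wrist_force: [-0.2, -1.2, -3.2]
finger_gap: 0.09
```

Request:
drive_tool(
  motion=[
    [0,0.006,-0.003,0],
    [0,0.006,-0.003,0],
    [0,0.006,-0.003,0],
    [0,0.006,-0.003,0],
    [0,0.006,-0.003,0],
    [0,0.006,-0.003,0],
  ],
)

```text
t: 20.03
tcp_pos: [0.5739, 0.1427, 0.1689]
tcp_rot: [3.127, 0.023, 0.147]
wrist_force: [-0.0, 0.2, -2.8]
finger_gap: 0.091
```

Request:
drive_tool(
  motion=[
    [0.001,-0.03,0,0],
    [0.002,-0.035,0,0],
    [0.002,-0.035,0,0],
    [0.002,-0.035,0,0],
    [0.002,-0.035,0,0],
    [0,-0.02,0,0],
    [0,0,0,0],
  ],
)

```text
t: 20.62
tcp_pos: [0.5805, -0.048, 0.1655]
tcp_rot: [3.131, 0.026, 0.156]
wrist_force: [-0.2, -1.2, -3.0]
finger_gap: 0.09
```

Request:
drive_tool(
  motion=[
    [0.003,-0.03,0,0],
    [0.004,-0.035,0,0],
    [0.004,-0.03,-0.005,0],
    [0,-0.01,-0.01,0],
    [0,0,-0.01,1],
    [0,0,-0.01,1],
    [0,0,-0.005,1],
    [0,0,0,0],
    [0,0,0,0],
  ],
)

```text
t: 21.37
tcp_pos: [0.5914, -0.1496, 0.1195]
tcp_rot: [3.139, 0.027, 0.218]
wrist_force: [0.3, 0.1, -3.0]
finger_gap: 0.09
```

Request:
drive_tool(
  motion=[
    [0.001,-0.005,-0.004,0],
    [0.001,-0.003,-0.004,0],
    [0.001,-0.002,-0.002,0],
    [0,0,0,0],
    [0,0,0,0],
  ],
)

```text
t: 21.78
tcp_pos: [0.5962, -0.1556, 0.1098]
tcp_rot: [3.14, 0.024, 0.224]
wrist_force: [0.6, 1.3, -2.5]
finger_gap: 0.092
```

Run:
```python
from h import *
s=env.read_state(); print(s["tcp_pos"],s["tcp_rot"])
out=[]
for n in C:
    im=snapshot(n); cv2.imwrite(f"pics/raw_{n}2.png",im[:,:,::-1])
    c=proj(n,[.593,-.16,.09])[0].astype(int); x0,y0=c-[50,50] if n=="top" else c-[32,32]; w=64
    if n=="top": x0,y0=335,165
    print(n,x0,y0)
    out.append(cv2.resize(im[y0:y0+w,x0:x0+w,::-1],(400,400),interpolation=cv2.INTER_CUBIC))
cv2.imwrite("pics/f2.png",np.hstack(out))
```

```text
[ 0.59624484 -0.15562113  0.10983329] [3.13956433 0.02429936 0.22443098]
side 249 158
top 335 165
```

View pics/f2.png

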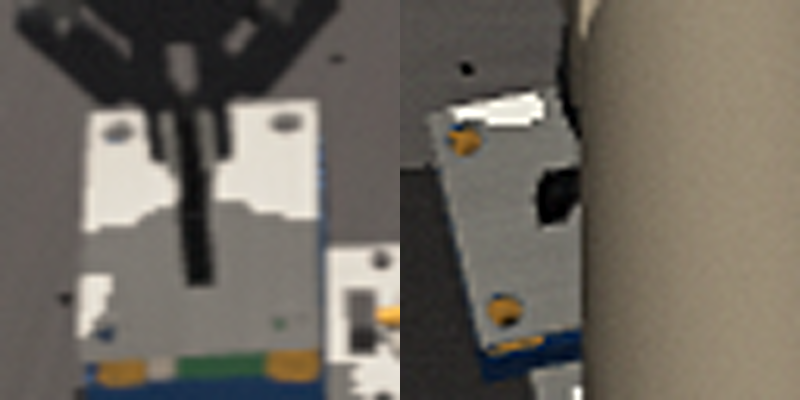

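The side view shows all four holes (crop 118,131; 286,122; 104,333; 280,322). In the top view the brass is nearly centred in the two visible holes (crop 64,140 and 105,310).

Run:
```python
from h import *
np.set_printoptions(precision=4,suppress=True)
o=.5/6.25-.5
S=np.array([[118,131],[104,333],[280,322],[286,122]])/6.25+o+[249,158]
T=np.array([[64,140],[105,310]])/6.25+o+[335,165]
p,sd,r=fit6(S,T,[.597,-.154,.08,0,0,.217]); print(p,sd,r.round(1))
t=env.read_state()["tcp_pos"]; print("cover-tcp",p[:3]-t,"to go",np.array([.5929,-.1601,.075])-p[:3],"yaw",np.degrees(.215-p[5]))
```

```text
[ 0.5952 -0.156   0.0781  0.0216  0.0507  0.2091] [0.0004 0.0006 0.0008 0.0089 0.0153 0.0053] [-0.   0.1  0.3  0.   0.6  0.1 -0.1 -0.1  0.3 -0.4 -0.3 -0.3]
cover-tcp [-0.001  -0.0002 -0.0319] to go [-0.0023 -0.0041 -0.0031] yaw 0.34016741367718584
```

Image fits and kinematics both put the tilt at about 0.045–0.055 rad, inside 0.07. What remains is a small correction to TCP ≈ (0.594,-0.160,0.107).

Request:
drive_tool(
  motion=[
    [-0.002,-0.004,-0.002,0],
    [0,0,0,0],
    [0,0,0,0],
    [0,0,0,0],
  ],
)

```text
t: 22.22
tcp_pos: [0.5942, -0.1606, 0.1084]
tcp_rot: [3.139, 0.023, 0.224]
wrist_force: [0.5, -0.4, -3.1]
finger_gap: 0.093
```

Run:
```python
from h import *
s=env.read_state(); print(s["tcp_pos"],s["tcp_rot"],s["joint_velocities"].round(3))
out=[]
for n,(x0,y0) in dict(side=(249,158),top=(335,165)).items():
    im=snapshot(n)
    a=cv2.resize(im[y0:y0+64,x0:x0+64,::-1],(400,400),interpolation=cv2.INTER_CUBIC)
    Q=L.copy();Q[:,2]=.0827
    for q in (proj(n,world([.5929,-.1601,.215],Q))-[x0,y0]+.5)*6.25-.5: cv2.drawMarker(a,tuple(int(round(v)) for v in q),(255,0,255),cv2.MARKER_CROSS,11,1)
    out.append(a)
cv2.imwrite("pics/f3.png",np.hstack(out))
```

```text
[ 0.59416973 -0.16060393  0.10838995] [3.13860926 0.02346156 0.22377176] [-0.    -0.001 -0.002 -0.003 -0.004 -0.005  0.001]
```

View pics/f3.png

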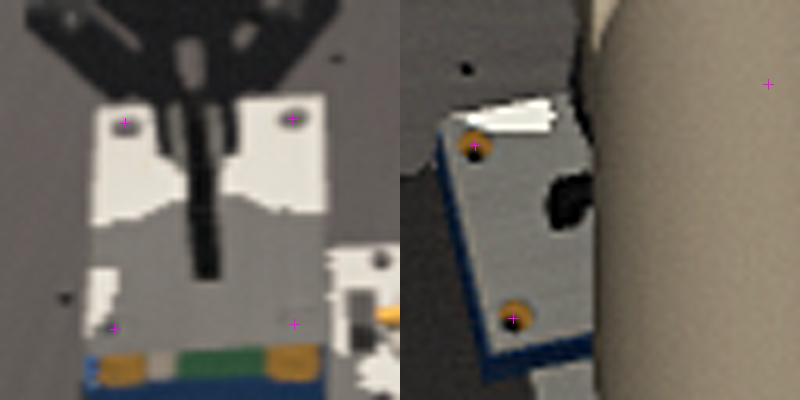

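The marks for the wanted hole positions fall on the plate holes in both views, within 1 px. Through the holes the brass shows with the thread's dark mouth inside it, and the arm is still. Handing in.

```bash
python3 -c "
from cell import env
print(env.finish_job())"
```

```text
the job is handed in; nothing more can be done
None
```

I turned the lock knob fully home, then lifted the large silver cover by its handle. I handed the job in with the cover held over the housing's threaded holes, at about 22 s of the 54 s allowed.

- **Knob:** I turned it about 1.42 rad clockwise, until the torque rose to 0.46 N m at the end stop. Pictures after release and while the cover was first over the housing show it locked.
- **Cover position:** in the last pictures every visible hole was within about 1 px (2–3 mm) of where it should be. From the TCP I put the plate's centre within about 1 mm of target. In the top view the threads showed through the two visible holes, but the arm hid the other two.
- **Height and contact:** the underside was about 17 mm above the boss tops by calculation. I estimate the lowest corner was still about 13 mm clear of the housing. The arm was at rest and the wrist force matched the plate's weight.
- **Level (weakest point):** the tool's tilt drifted as it moved, and the row commands cannot correct it. The last image fit gave 0.055 rad, with about ±0.015 rad on the pitch. The tool's change since the grasp gave about 0.057 rad. The two disagreed on the roll part, 0.02 against 0.045 rad. Both totals are inside the 0.07 limit, but with little margin.
- **Other things on the bench:** I moved at a height to clear the bystanders and felt no contact, but I did not re-measure their positions.

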